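# Fit the battery to the tabletop potter's wheel

### The arm

A 7-joint arm with a two-finger parallel gripper is mounted at the origin on the work surface. World frame = base frame: x ahead of the robot, y to its left, z up, the work surface at z = 0. Lengths are in m, angles in rad, forces in N, time in s.
With the tool pointing down it reaches from about 0.35 to 0.9 m from the base axis. Payload 8.1 kg.
Tool frame: the origin (TCP) lies at the very end of the fingers, on their centre line; the grasp point (between the pads) lies 19 mm behind it; z points along the fingers, y is the line along which they close (so a half turn about z gives the same grasp; the last joint's range is limited). The gripper opens to 92 mm and grips with 3 to 60 N. Pads are 19 mm wide; open, the fingers measure 130 mm over their backs; the gripper's body (75 mm by 190 mm) begins 47 mm behind the grasp point.
Start: joints at [-1.295, 0.434, 0.025, 1.573, -0.012, 1.134, -0.075], TCP at [0.231, 0.581, 0.227] pointing down, gripper open.
Joint ranges: [-2.62, 2.62], [-0.44, 2.09], [-1.27, 1.32], [0.08, 2.57], [-1.32, 4.46], [0.12, 2], [-2.74, 2.74]. Speed limits (rad/s): [2.22, 2.22, 3.01, 3.01, 3.14, 3.14, 3.14].

### API

Orientations are given as a rotation vector (axis times angle).
In Python, from cell import observe, get_image, sign_off, find_in, trace, place_of gives the robot as it stands. The module is installed in compiled form; this text tells all that it offers.
- The arm moves only by the shell command python3 -m handwheel 'ROWS' [OPENING] [FORCE]. ROWS is JSON, a list of rows, each a list of 6 numbers: the shift along the tool's x, y, z each as a share of 0.02 m, from -1 to 1, then the turn, a rotation vector about the tool's x, y, z each as a share of 4 degrees, from -1 to 1. A call has 1 to 8 rows; each row shifts and turns the commanded pose from where the row before left it, along the tool's axes as they then stand; what a row does not reach is not made up. A row lasts 1/12 s, in which the tool goes at most 41.7 mm and 7.16 degrees, less where a joint would pass 70% of its speed; a pose out of reach is approached as far as the arm can. A call with a number of a shift or a turn outside -1 to 1 is refused whole. A call with a gripper value outside its range is refused whole. OPENING is the opening, from 0 (shut) to 1 (fully open), set as the call begins (- or left out, the last holds). The fingers move at their own pace and stop on an object; FORCE is the grip in N (left out, the last holds). Time passes only in rows, so rows that do not move let the fingers close. It gives the time, the measured TCP pose, the force, the opening and the grip force at its end, in the units of the state.
- observe(): the state, without advancing time (a new reading comes with each control period).
- get_image(name): name is "scene" or "top" or "wrist"; returns a dict with "image" (420x560x3 uint8, red, green, blue), "fx", "fy", "cx", "cy" (pixels), "position" and "orientation" of the camera in the world. Camera axes: x right, y down, z forward; pixel columns grow to the right and rows downward; lengths in m; the calibration is good to about 2 mm. A picture is of the moment at which its call begins. There is no depth.
- sign_off(): hands the job in; it is judged then, once.
Trained networks look in the newest picture that a camera, given by its name, has taken for a name from the list of things; names that differ only in an ending like _2 or _b are one class to them, and where a whole thing is asked for, a point or a joint stands for the part that bears it (a point fixed in the world has none). Each returns a list of dicts, best first, with "score" (0 to 1); they miss things now and then, are a little off and sometimes report something else, mostly with a low value. They report only what shows in the picture. A call takes as long as a camera call.
- find_in(label, camera): "rect" ([centre column, centre row, width, height] as shares, 0 to 1, of the picture: columns of its width, rows of its height, round what is visible of it).
- trace(label, camera): "region" (420x560 bool, what is visible of it) and "rect" ([centre column, centre row, width, height] as shares, 0 to 1, of the picture: columns of its width, rows of its height, round what is visible of it).
- place_of(label, camera): "point" ([column, row] as shares, 0 to 1, of the picture: columns of its width, rows of its height: a listed point, or the origin of a listed thing).
The state is a dict: "clock": time; "joints": joint angles; "dq": joint speeds; "joint_efforts": joint torques, N m; "position": TCP position; "ee_rot": TCP orientation; "force": force on the tool from outside, world axes, zero at the start; "ft_torque": the same for the moment, N m; "width": opening from 0.0 (shut) to 1.0 (fully open); "gripper_force": force on a finger pad.
Only numpy, scipy, OpenCV 4.12 (cv2) and the standard library are available. Lean on these libraries where they do the work, as an engineer would, in place of code of your own. Each camera call takes 0.05 s, during which the arm holds its last target. There are 200 camera calls.

### The job

Fit the black battery pack to the white tabletop potter's wheel: slide it, contacts first, along the rails of the wheel's bay until it clicks fully home. Then swing the red gate shut across its tail, right into its catch, and let go. Do not shift the other things on the bench.

Things in the scene. Friction and masses are not known exactly. Their poses are not given: they have to be found in the camera images.
- pack: black battery pack, loose, upright on the bench: body 80 long (x) x 52 wide (y) x 62 mm tall, about 0.4 kg. Origin: centre of its underside, z up, x towards its nose. A grey flange 8 mm tall along the foot of both long sides makes it 68 mm wide there; a 15 mm gap amid each flange is the detent notch.
- pack_nose (a point): centre of the nose face of the pack, 40 mm ahead of its origin, 31 mm above its underside. The nose has two brass contact strips, and a yellow patch covers the top at this end; it goes into the bay first. Four small green lamps mark the tail end of the top.
- wheel: fixed white tabletop potter's wheel with its battery bay, turned up to 17 degrees about z. Origin on the bench under the seat; axes as the seat's. Its housing, 90 mm tall with an aluminium disc whose top is 114 mm above the bench, begins at x +65 mm.
- seat (a point): where the origin of the pack lies when it is home, on the bay floor, 20 mm above the bench. Bay axes, used in all these notes: x along the slide, into the bay towards the wheel, y left, z up. The flat grey floor runs from x -165 mm to the stop, and is 172 mm wide.
- mouth (a point): point on the bay floor 105 mm before the seat, at x -105 mm: a pack set down here along the bay x stands on open floor. Orange guides flare from 98 mm apart at x -60 to 72 mm at x -30 mm, where the rails begin.
- rail_top (a point): middle of the rails above the seat, level with the top of their lips, 16 mm above the bay floor. Orange rails run from x -30 to +42 mm: walls at y +-36 mm (2 mm clear of each flange), lips 3 mm clear above the flanges and 3 mm clear of the body, so the pack is slid in along the floor, not dropped in. Lips are bevelled at the mouth.
- stop (a point): face of the stop at the end of the bay, at x +41.5 mm (1.5 mm beyond the nose of a pack that is home). Two sprung brass rollers, at x 0 in the rail walls, stand 3 mm in the way of the flanges and drop into the notches when the pack is home; getting past them takes about 10 to 15 N. They then hold the pack.
- gate (a joint): red bar on an upright hinge. 0 = closed across the tail of the pack, at its end stop in the catch; it opens to 2.6 rad and starts at 2.2 to 2.5. Stiff, damped hinge (0.1 N m), no spring: stays where left. Closed it points along bay -y; opening turns it clockwise from above, via -x towards +y. The bar is 42 to 52 mm above the bench and passes 5 mm behind a pack that is home.
- gate_hinge (a point): hinge axis of the gate, fixed at x -50, y +70 mm of the bay, 47 mm above the bench.
- gate_knob (a point): top of the black upright knob near the end of the gate: 14 mm in diameter, from 52 to 94 mm above the bench, 135 mm from the hinge axis; pinch or push it. With the gate closed it stands at x -50, y -65 mm of the bay.
- catch (a point): dark steel catch, a fixed jaw open to bay -x that takes the end of the gate: x -50, y -80 mm of the bay, 47 mm above the bench; it reaches 58 mm above the bench.
- bowl: terracotta bowl, rim 120 mm across, 50 mm tall; bystander, loose. Origin: centre of its underside.
- mug: white ceramic mug, 76 mm across, 85 mm tall; bystander, loose. Origin: centre of its underside.
- jar_amber: amber glass jar with black cap, 60 mm across, 85 mm tall; bystander, loose. Origin: centre of its underside.
- jar_blue: blue jar with white cap, 64 mm across, 100 mm tall; bystander, loose. Origin: centre of its underside.
- brush: glaze brush lying flat; bystander, loose.
- rib: wooden throwing rib lying flat, 100 x 50 x 8 mm; bystander, loose. Origin: centre of its underside.
- bat: round plywood bat lying flat, 170 mm across, 12 mm thick; bystander, loose. Origin: centre of its underside.

How it is judged:
By the outcome, as a careful person would: the job done as asked, in the order asked, and still so for the second after the job is handed in, with the robot touching nothing.
It also fails if it takes over 69 s, if anything falls off the work surface, if the arm or the gripper's body presses on something with over 40 N, if the wrist force passes 120 N, or if a joint passes its speed limit or range.

## Working session

There is one attempt and no reset: what is moved stays moved. The work goes in short steps, Python scripts to look and compute and a shell command to move; the robot and the scene stay as the last step left them, time stands still between calls to the robot, and variables do not carry over. Pictures are saved under pics/ and viewed, at most 10 in all, crops included, and the job is handed in when it is done.

```bash
mkdir -p pics; cat > h.py <<'E'
import numpy as np, cv2
from scipy.spatial.transform import Rotation as R
from cell import *
def cam(n):
    c=get_image(n); o=np.array(c["orientation"],float)
    c["R"]=o if o.shape==(3,3) else (R.from_rotvec(o).as_matrix() if o.size==3 else R.from_quat(o).as_matrix())
    return c
def ray(c,u,v,z):
    d=c["R"]@np.array([(u-c["cx"])/c["fx"],(v-c["cy"])/c["fy"],1]); p=np.array(c["position"])
    return p+d*(z-p[2])/d[2]
def proj(c,P):
    q=c["R"].T@(np.array(P)-c["position"]); return q[0]/q[2]*c["fx"]+c["cx"],q[1]/q[2]*c["fy"]+c["cy"]
def save(c,f): cv2.imwrite("pics/"+f,c["image"][:,:,::-1])
E
python3 - <<'E'
from h import *
Z=dict(pack=0,pack_nose=.031,wheel=0,seat=.02,mouth=.02,rail_top=.036,stop=.02,gate_hinge=.047,gate_knob=.094,catch=.047,bowl=0,mug=0,jar_amber=0,jar_blue=0,rib=0,bat=0,brush=0)
for n in("top","scene"):
    c=cam(n); save(c,n+"0.png"); print(n,c["position"],c["orientation"],c["fx"])
    for k,z in Z.items():
        r=place_of(k,n)
        for a in r[:2]:
            u,v=a["point"][0]*560,a["point"][1]*420
            print(k,round(a["score"],2),round(u),round(v),ray(c,u,v,z).round(3))
print(observe())
E
```

```text
top [ 0.44279728 -0.01723177  2.07669479] [-2.20422734  2.18759342 -0.06736373] 528.0319561599671
pack 0.76 337 217 [ 0.53  -0.256  0.   ]
pack 0.62 340 163 [ 0.743 -0.265  0.   ]
pack_nose 0.84 345 208 [ 0.561 -0.284  0.031]
pack_nose 0.17 136 242 [0.425 0.525 0.031]
wheel 0.65 245 187 [0.644 0.11  0.   ]
seat 0.73 245 182 [0.662 0.108 0.02 ]
mouth 0.73 247 213 [0.542 0.099 0.02 ]
stop 0.84 248 174 [0.694 0.095 0.02 ]
gate_hinge 0.92 227 202 [0.581 0.175 0.047]
gate_knob 0.55 202 227 [0.485 0.261 0.094]
catch 0.66 266 194 [0.614 0.024 0.047]
bowl 0.67 200 226 [0.49  0.281 0.   ]
mug 0.88 340 164 [ 0.74  -0.267  0.   ]
jar_amber 0.6 383 247 [ 0.412 -0.438  0.   ]
jar_amber 0.55 410 250 [ 0.402 -0.542  0.   ]
jar_blue 0.6 145 196 [0.605 0.502 0.   ]
rib 0.71 382 249 [ 0.404 -0.43   0.   ]
bat 0.78 138 242 [0.424 0.524 0.   ]
bat 0.28 266 197 [0.608 0.024 0.   ]
brush 0.65 418 211 [ 0.557 -0.574  0.   ]
brush 0.5 338 163 [ 0.743 -0.26   0.   ]
scene [1.08958938 0.59102769 0.9851197 ] [-0.96963181 -2.53541551  0.98775958] 392.0200310319397
pack 0.64 245 186 [ 0.529 -0.262  0.   ]
pack 0
[... 791 characters left out ...]
 'joints': array([-1.29457038,  0.43447795,  0.02500212,  1.57320999, -0.01155665,
        1.13399122, -0.0751097 ]), 'dq': array([ 9.74692875e-04, -1.54879935e-03, -9.66024736e-05, -2.49749066e-03,
        1.04104152e-03, -6.13150233e-04, -5.02473410e-04]), 'joint_efforts': array([-6.34982862e-04, -6.67674994e+01,  9.83622372e-01, -3.14799714e+01,
       -6.07097195e-02,  3.29125207e-02,  4.13539692e-05]), 'position': array([0.23118817, 0.58068361, 0.22675172]), 'ee_rot': array([5.91616435e-01, 3.08532498e+00, 8.23261276e-05]), 'force': array([-0.30929063, -0.59878939, -0.02720811]), 'ft_torque': array([0.04387227, 0.0236403 , 0.00036626]), 'gripper_force': 0.0, 'width': 1.0022684356913363}
```

```bash
python3 - <<'E'
import cv2
a=cv2.imread("pics/top0.png")[130:280,180:380]
cv2.imwrite("pics/t1.png",cv2.resize(a,(800,600),interpolation=cv2.INTER_CUBIC))
a=cv2.imread("pics/scene0.png")[120:320,170:436]
cv2.imwrite("pics/s1.png",cv2.resize(a,(798,600),interpolation=cv2.INTER_CUBIC))
E
```

```text
(no output)
```

View pics/t1.png

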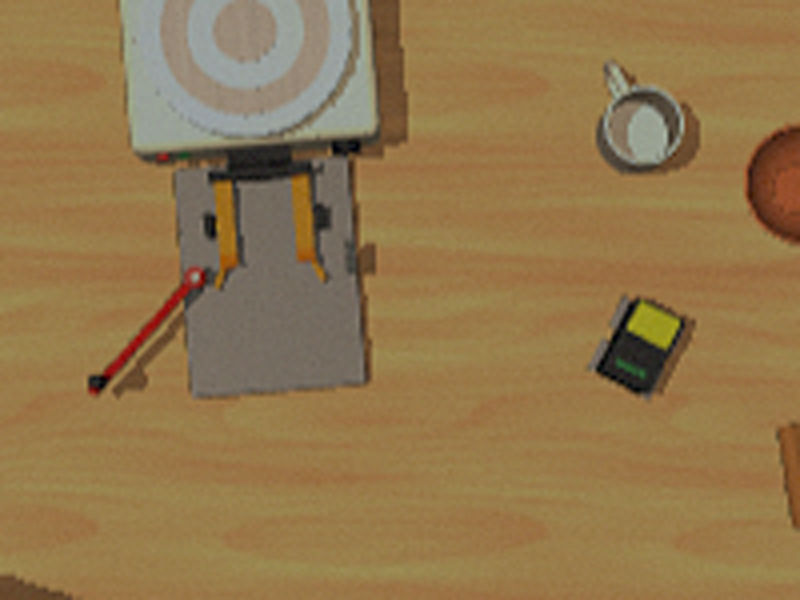

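View pics/s1.png

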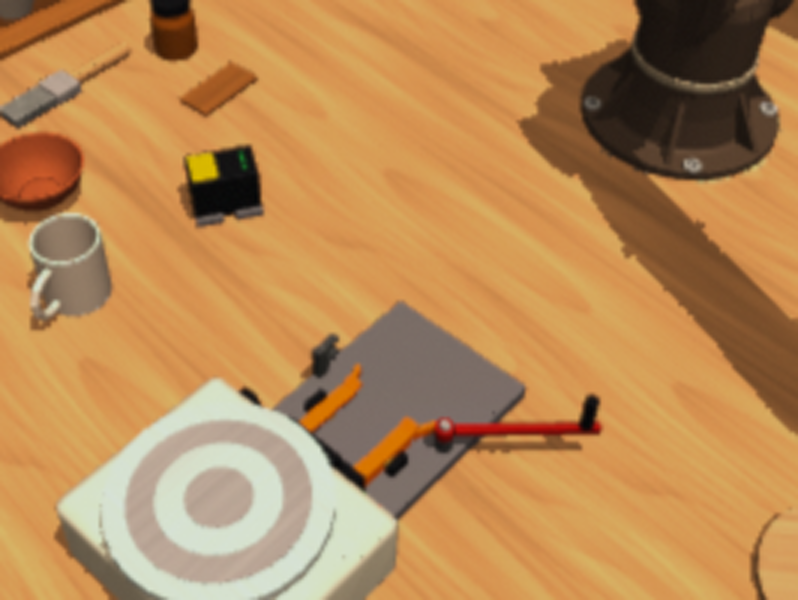

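```bash
python3 - <<'E'
from h import *
c=cam("top")
f=lambda p,z:ray(c,p[0]/4+180,p[1]/4+130,z)[:2]
ang=lambda d:np.degrees(np.arctan2(d[1],d[0]))
F=[f(p,.02) for p in((193,397),(367,381),(176,170),(350,155))]
print(np.round(F,3),ang(F[2]-F[0]),ang(F[3]-F[1]),ang(F[0]-F[1])-90)
P=[f(p,.062) for p in((638,297),(687,318),(597,370),(645,393))]
print(np.round(P,3),np.mean(P,0),ang(P[0]-P[2]),ang(P[1]-P[3]),ang(P[0]-P[1])-90)
r=trace("gate","top"); print([(a["score"],a["rect"]) for a in r])
o=observe(); print(o["clock"],R.from_rotvec(o["ee_rot"]).as_matrix().round(3))
E
```

```text
[[0.477 0.17 ]
 [0.494 0.001]
 [0.699 0.19 ]
 [0.715 0.02 ]] 5.0148725417082485 4.773253309891284 5.686774565943082
[[ 0.576 -0.258]
 [ 0.556 -0.305]
 [ 0.505 -0.219]
 [ 0.484 -0.264]] [ 0.5300955  -0.26134091] -29.131834820526635 -29.13424782318213 -22.84053694180413
[(0.61, [0.3875, 0.5055, 0.0575, 0.0729])]
1.9 [[-0.929  0.37   0.   ]
 [ 0.37   0.929 -0.   ]
 [-0.     0.    -1.   ]]
```

```bash
r='[-0.93,-0.71,0,0,0,0]'; true
python3 -m handwheel '[[-0.93,-0.71,0,0,0,0],[-0.93,-0.71,0,0,0,0],[-0.93,-0.71,0,0,0,0],[-0.93,-0.71,0,0,0,0],[-0.93,-0.71,0,0,0,0],[-0.93,-0.71,0,0,0,0],[-0.93,-0.71,0,0,0,0],[-0.93,-0.71,0,0,0,0]]' 1 50
python3 -m handwheel '[[-0.93,-0.71,0,0,0,0],[-0.93,-0.71,0,0,0,0],[-0.93,-0.71,0,0,0,0],[-0.93,-0.71,0,0,0,0],[-0.93,-0.71,0,0,0,0],[-0.93,-0.71,0,0,0,0],[-0.93,-0.71,0,0,0,0],[-0.93,-0.71,0,0,0,0]]'
python3 -m handwheel '[[-0.93,-0.71,0,0,0,0],[-0.93,-0.71,0,0,0,0],[-0.93,-0.71,0,0,0,0],[-0.93,-0.71,0,0,0,0],[-0.93,-0.71,0,0,0,0],[-0.93,-0.71,0,0,0,0],[-0.93,-0.71,0,0,0,0],[-0.93,-0.71,0,0,0,0]]'
cat >> h.py <<'E'
def plan(x,y,z,yaw):
    "tool-frame units to reach a tool-down pose with tool y at world angle yaw (deg); shift before turn"
    o=observe(); M=R.from_rotvec(o["ee_rot"]).as_matrix()
    s=M.T@(np.array([x,y,z])-o["position"])/.02
    a=np.radians(yaw); T=np.array([[-np.sin(a),np.cos(a),0],[np.cos(a),np.sin(a),0],[0,0,-1]]).T
    T[:,0]=np.cross(T[:,1],T[:,2])
    t=np.degrees(R.from_matrix(M.T@T).as_rotvec())/4
    print("t",o["clock"],"shift",s.round(2),"turn",t.round(2),"yaw",np.degrees(np.arctan2(M[1,1],M[0,1])).round(2),"pos",o["position"].round(4),"F",o["force"].round(1),"w",round(o["width"]*92,1))
E
python3 - <<'E'
from h import *
c=cam("wrist"); save(c,"w1.png"); print(c["position"])
for k,z in dict(seat=.02,mouth=.02,stop=.02,rail_top=.036,gate_hinge=.047,gate_knob=.094,catch=.047).items():
    for a in place_of(k,"wrist")[:1]:
        u,v=a["point"][0]*560,a["point"][1]*420
        print(k,round(a["score"],2),round(u),round(v),ray(c,u,v,z).round(4))
plan(.53,-.261,.227,62)
E
```

```text
clock: 2.57
position: [0.3279, 0.4191, 0.2269]
ee_rot: [0.592, 3.085, 0.0]
force: [-0.4, -0.3, 0.2]
width: 1.0
gripper_force: 0.0
clock: 3.23
position: [0.4241, 0.2585, 0.2269]
ee_rot: [0.592, 3.085, 0.001]
force: [-0.6, 0.2, -0.1]
width: 0.999
gripper_force: 0.0
clock: 3.9
position: [0.5204, 0.0979, 0.2269]
ee_rot: [0.591, 3.085, 0.0]
force: [0.9, 1.4, -0.3]
width: 1.002
gripper_force: 0.0
[0.45971896 0.12282046 0.38510709]
mouth 0.62 279 206 [0.5461 0.0949 0.02  ]
stop 0.6 334 316 [0.6993 0.1068 0.02  ]
rail_top 0.62 322 292 [0.6544 0.1043 0.036 ]
gate_hinge 0.82 360 228 [0.5932 0.1667 0.047 ]
gate_knob 0.96 442 100 [0.4947 0.2573 0.094 ]
catch 0.9 235 290 [0.6108 0.0166 0.047 ]
t 4.3 shift [ -7.14 -16.59  -0.02] turn [ 0.   -0.01  1.6 ] yaw 68.4 pos [0.5193 0.1001 0.2267] F [ 0.9 -0.1  0.9] w 91.8
```

View pics/w1.png

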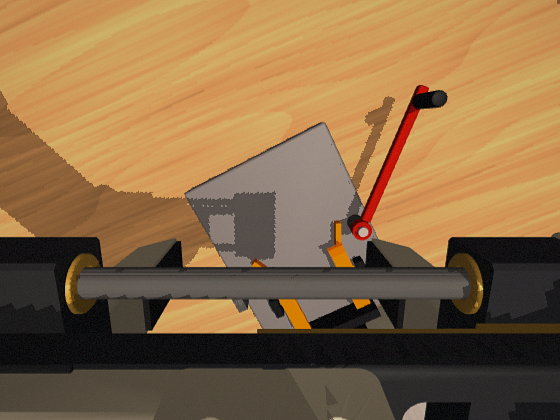

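```bash

python3 -m handwheel '[[-1,0.4,0,0,0,-0.75],[-1,0.4,0,0,0,-0.75],[-1,0.4,0,0,0,-0.75],[-1,0.4,0,0,0,-0.75],[-1,0.4,0,0,0,-0.75],[-1,0.4,0,0,0,-0.75],[-1,0.4,0,0,0,-0.75],[0,0,0,0,0,-0.75]]'
python3 -m handwheel '[[-0.5,0,0,0,0,0],[0,0,0,0,0,0],[0,0,0,0,0,0]]'
python3 - <<'E'
from h import *
c=cam("wrist"); save(c,"w2.png"); np.savez("w2.npz",**{k:np.array(c[k]) for k in("fx","fy","cx","cy","position","R")})
for k,z in dict(seat=.02,mouth=.02,stop=.02,rail_top=.036,gate_hinge=.047,gate_knob=.094,catch=.047).items():
    for a in place_of(k,"wrist")[:1]:
        u,v=a["point"][0]*560,a["point"][1]*420
        print(k,round(a["score"],2),round(u),round(v),ray(c,u,v,z).round(4))
plan(.53,-.261,.227,62)
E
```

```text
clock: 4.97
position: [0.6702, 0.1252, 0.2258]
ee_rot: [-0.071, 3.14, 0.001]
force: [-1.4, -0.4, -1.1]
width: 0.999
gripper_force: 0.0
clock: 5.22
position: [0.6776, 0.1237, 0.2264]
ee_rot: [0.063, -3.14, -0.0]
force: [-1.1, 0.2, -0.5]
width: 1.0
gripper_force: 0.0
seat 0.96 253 160 [0.6534 0.1005 0.02  ]
mouth 0.75 250 48 [0.5426 0.0948 0.02  ]
stop 0.85 257 198 [0.6945 0.1061 0.02  ]
rail_top 0.83 256 161 [0.652  0.1049 0.036 ]
gate_hinge 0.86 323 102 [0.5919 0.1675 0.047 ]
catch 0.71 165 109 [0.6053 0.0167 0.047 ]
t 5.6167 shift [ 8.15e+00 -1.89e+01 -1.00e-02] turn [0.   0.   7.57] yaw 92.29 pos [0.6777 0.1231 0.2269] F [-0.3  0.9 -0.1] w 92.0
```

View pics/w2.png

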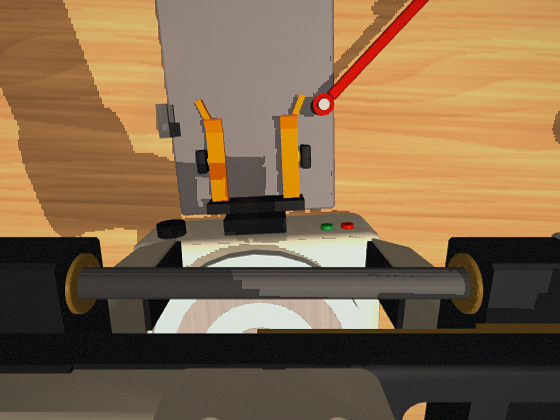

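```bash
python3 - <<'E'
from h import *
c={k:v for k,v in np.load("w2.npz").items()}
im=cv2.imread("pics/w2.png"); hsv=cv2.cvtColor(im,cv2.COLOR_BGR2HSV)
m=(hsv[...,0]>14)&(hsv[...,0]<25)&(hsv[...,1]>200)&(hsv[...,2]>100)
L={}
for name,a,b in(("l",200,240),("r",270,303)):
    for v in range(126,194,4):
        u=np.where(m[v,a:b])[0]+a
        if len(u)>6:
            L.setdefault(name+"0",[]).append(ray(c,u.min()-.0,v+.5,.036)); L.setdefault(name+"1",[]).append(ray(c,u.max()+1,v+.5,.036))
for k,P in L.items():
    P=np.array(P); s,i=np.polyfit(P[:,0],P[:,1],1); print(k,len(P),np.degrees(np.arctan(s)).round(2),"y at x=.65",round(s*.65+i,4),np.std(P[:,1]-s*P[:,0]-i).round(5))
def edge(side,rng):
    # floor edge by grey saturation
    P=[]
    sat=hsv[...,1]
    for v in rng:
        row=sat[v]<60
        u=np.where(row[150:340])[0]+150
        if len(u): P.append(ray(c,u.min() if side<0 else u.max()+1,v+.5,.02))
    P=np.array(P); s,i=np.polyfit(P[:,0],P[:,1],1); print("floor",side,np.degrees(np.arctan(s)),s*.65+i,np.std(P[:,1]-s*P[:,0]-i))
edge(-1,range(4,95,4)); edge(1,range(4,80,4))
E
```

```text
l0 13 5.68 y at x=.65 0.056 0.00035
l1 13 2.42 y at x=.65 0.0726 0.0006
r0 17 5.26 y at x=.65 0.1315 0.00029
r1 17 5.5 y at x=.65 0.1484 0.00052
floor -1 5.5091969548319035 0.017789338789332226 0.0002860397776535593
floor 1 5.076685415754103 0.18727048502409327 0.00020800011832361085
```

```bash

python3 -m handwheel '[[0.175,-0.973,0,0,0,0],[0.175,-0.973,0,0,0,0],[0.175,-0.973,0,0,0,0],[0.175,-0.973,0,0,0,0],[0.175,-0.973,0,0,0,0],[0.175,-0.973,0,0,0,0],[0.175,-0.973,0,0,0,0],[0.175,-0.973,0,0,0,0]]' >/dev/null
python3 -m handwheel '[[0.175,-0.973,0,0,0,0],[0.175,-0.973,0,0,0,0],[0.175,-0.973,0,0,0,0],[0.175,-0.973,0,0,0,0],[0.175,-0.973,0,0,0,0],[0.175,-0.973,0,0,0,0],[0.175,-0.973,0,0,0,0],[0.175,-0.973,0,0,0,0]]' >/dev/null
python3 -m handwheel '[[0.175,-0.973,0,0,0,0],[0.175,-0.973,0,0,0,0],[0.175,-0.973,0,0,0,0],[0.175,-0.973,0,0,0,0],[0.175,-0.973,0,0,0,0],[0.175,-0.973,0,0,0,0],[0,0,0,0,0,1],[0,0,0,0,0,1]]' >/dev/null
python3 -m handwheel '[[0,0,0,0,0,1],[0,0,0,0,0,1],[0,0,0,0,0,1],[0,0,0,0,0,1],[0,0,0,0,0,1],[0,0,0,0,0,0.6],[0,0,0,0,0,0],[0,0,0,0,0,0]]'
python3 - <<'E'
from h import *
c=cam("wrist"); save(c,"w3.png"); np.savez("w3.npz",**{k:np.array(c[k]) for k in("fx","fy","cx","cy","position","R")})
for k,z in dict(pack=0,pack_nose=.031).items():
    for a in place_of(k,"wrist")[:1]:
        u,v=a["point"][0]*560,a["point"][1]*420
        print(k,round(a["score"],2),round(u),round(v),ray(c,u,v,z).round(4))
plan(.53,-.261,.227,62)
E
```

```text
clock: 8.28
position: [0.6181, -0.3077, 0.2268]
ee_rot: [0.76, 3.048, 0.0]
force: [-0.4, -0.3, -0.5]
width: 1.0
gripper_force: 0.0
pack 0.71 271 93 [ 0.533 -0.265  0.   ]
pack_nose 0.95 274 130 [ 0.5681 -0.2795  0.031 ]
t 8.4333 shift [ 4.99 -0.   -0.01] turn [ 0.    0.   -0.01] yaw 61.96 pos [ 0.6181 -0.3078  0.2268] F [0.1 0.3 0.4] w 91.8
```

View pics/w3.png

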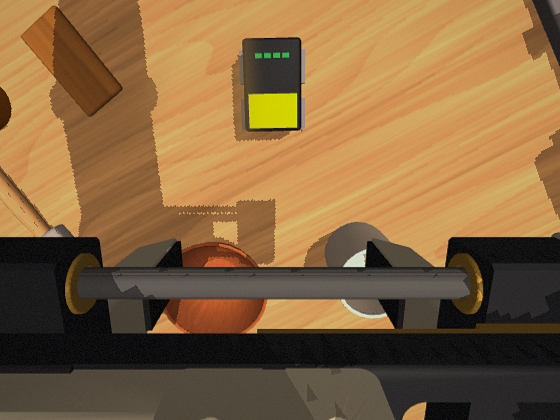

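```bash
python3 - <<'E'
from h import *
c={k:v for k,v in np.load("w3.npz").items()}
im=cv2.imread("pics/w3.png"); hsv=cv2.cvtColor(im,cv2.COLOR_BGR2HSV)
m=((hsv[...,2]<75)&(hsv[...,1]<120))|((hsv[...,0]>27)&(hsv[...,0]<80)&(hsv[...,1]>120))
A=[];B=[]
for v in range(44,127,3):
    u=np.where(m[v,236:310])[0]+236
    # largest run
    g=np.split(u,np.where(np.diff(u)>1)[0]+1); g=max(g,key=len)
    A.append(ray(c,g[0],v+.5,.062)); B.append(ray(c,g[-1]+1,v+.5,.062))
for P in(A,B):
    P=np.array(P); s,i=np.polyfit(P[:,0],P[:,1],1); print(np.degrees(np.arctan(s)),s*.53+i,np.std(P[:,1]-s*P[:,0]-i))
for v in (60,80,100,120): print(v,''.join('#' if x else '.' for x in m[v,236:310]))
for p in((243,39),(300,38),(248,130),(301,130)): print(ray(c,*p,.062).round(4))
print(np.mean([ray(c,*p,.062) for p in((243,39),(300,38),(249,130),(301,130))],0))
E
```

```text
-32.39537112502235 -0.2836207290535997 0.002257843895716049
-26.885496619552843 -0.232803646421869 0.0009839863752725963
60 ..............##################################################..........
80 .................################################################.........
100 .............####################################################.........
120 .............####################################################.........
[ 0.4863 -0.267   0.062 ]
[ 0.509  -0.2228  0.062 ]
[ 0.556  -0.3008  0.062 ]
[ 0.5791 -0.2573  0.062 ]
[ 0.53272374 -0.26178298  0.062     ]
```

```bash

python3 -m handwheel '[[0.97,0,0,0,0,-0.06],[0.97,0,0,0,0,-0.06],[0.97,0,0,0,0,-0.06],[0.97,0,0,0,0,-0.06],[0.96,0.02,0.5,0,0,-0.06],[0,0,1,0,0,0],[0,0,1,0,0,0],[0,0,1,0,0,0]]'  >/dev/null
python3 -m handwheel '[[0,0,1,0,0,0],[0,0,1,0,0,0],[0,0,1,0,0,0],[0,0,1,0,0,0],[0,0,1,0,0,0],[0,0,1,0,0,0],[0,0,0.74,0,0,0],[0,0,0,0,0,0]]'
python3 -c "
from h import *
plan(.5327,-.262,.022,63.2)"
```

```text
clock: 9.77
position: [0.5308, -0.2617, 0.0192]
ee_rot: [-0.729, -3.051, -0.001]
force: [-0.3, 0.5, -0.2]
width: 1.001
gripper_force: 0.0
t 9.7667 shift [-0.09  0.03 -0.14] turn [-0.   -0.06 -0.02] yaw 63.14 pos [ 0.5308 -0.2617  0.0192] F [-0.3  0.5 -0.2] w 92.1
```

```bash

python3 -m handwheel '[[0,0,0,0,0,0],[0,0,0,0,0,0],[0,0,0,0,0,0],[0,0,0,0,0,0],[0,0,0,0,0,0],[0,0,0,0,0,0],[0,0,0,0,0,0],[0,0,0,0,0,0]]' 0 55
python3 -c "
from h import *
plan(.5327,-.262,.022,63.2)"
```

```text
clock: 10.43
position: [0.5327, -0.2629, 0.0224]
ee_rot: [0.731, 3.055, -0.0]
force: [-0.7, -1.4, 5.1]
width: 0.565
gripper_force: 55.0
t 10.4333 shift [0.02 0.04 0.02] turn [-0.    0.01 -0.03] yaw 63.09 pos [ 0.5327 -0.2629  0.0224] F [-0.7 -1.4  5.1] w 52.0
```

```bash

python3 -m handwheel '[[0,0,-0.5,0,0,0],[0,0,-1,0,0,0],[0,0,-1,0,0,0],[0,0,-1,0,0,0],[0,0,-1,0,0,0],[0,0,-0.5,0,0,0],[0.2,0.45,0,0,0,0],[0.436,0.95,0,0,0,0]]'
python3 -m handwheel '[[0.436,0.95,0,0,0,0],[0.436,0.95,0,0,0,0],[0.436,0.95,0,0,0,0],[0.436,0.95,0,0,0,0],[0.436,0.95,0,0,0,0],[0.436,0.95,0,0,0,0],[0.436,0.95,0,0,0,0],[0.436,0.95,0,0,0,0]]' >/dev/null
python3 -m handwheel '[[0.436,0.95,0,0,0,0],[0.436,0.95,0,0,0,0],[0.436,0.95,0,0,0,0],[0.436,0.95,0,0,0,0],[0.436,0.95,0,0,0,0],[0.436,0.95,0,0,0,0],[0.436,0.95,0,0,0,0],[0.236,0.5,0,0,0,0]]' >/dev/null
python3 -m handwheel '[[0,0,0,0,0,-1],[0,0,0,0,0,-1],[0,0,0,0,0,-1],[0,0,0,0,0,-1],[0,0,0,0,0,-1],[0,0,0,0,0,-1],[0,0,0,0,0,-1],[0,0,0,0,0,-1]]'
python3 -m handwheel '[[0,0,0,0,0,0],[0,0,0,0,0,0]]' >/dev/null
python3 - <<'E'
from h import *
for n in("top","scene"):
    c=cam(n); save(c,n+"2.png"); print(n,[ (a["score"],ray(c,a["point"][0]*560,a["point"][1]*420,.100+.031).round(4)) for a in place_of("pack_nose",n)[:1]])
plan(.5465,.0921,.122,95.4)
E
```

```text
clock: 11.1
position: [0.5332, -0.234, 0.122]
ee_rot: [0.737, 3.053, -0.003]
force: [-0.1, 0.1, -5.4]
width: 0.567
gripper_force: 55.0
clock: 13.1
position: [0.5454, 0.0923, 0.1209]
ee_rot: [0.145, -3.136, 0.001]
force: [0.5, 0.1, -5.6]
width: 0.563
gripper_force: 55.0
top []
scene [(0.61, array([0.5925, 0.1081, 0.131 ]))]
t 13.4667 shift [-0.01 -0.02 -0.01] turn [-0.   -0.01 -0.1 ] yaw 95.02 pos [0.5463 0.0926 0.1217] F [ 0.7 -0.5 -5.3] w 51.7
```

```bash

python3 -m handwheel '[[0,0,0.5,0,0,-0.05],[0,0,1,0,0,-0.05],[0,0,1,0,0,0],[0,0,0.8,0,0,0],[0,0,0.4,0,0,0],[0,0,0.23,0,0,0],[0,0,0,0,0,0],[0,0,0,0,0,0]]'
python3 -c "
from h import *
plan(.5465,.0921,.0424,95.4)
save(cam('scene'),'s3.png')
import cv2
a=cv2.imread('pics/s3.png')[190:310,230:390]
cv2.imwrite('pics/s3c.png',cv2.resize(a,(800,600),interpolation=cv2.INTER_CUBIC))
"
```

```text
clock: 14.13
position: [0.5469, 0.0926, 0.0436]
ee_rot: [-0.15, 3.137, 0.0]
force: [0.5, 0.0, -4.2]
width: 0.562
gripper_force: 55.0
t 14.1333 shift [ 0.02 -0.03  0.06] turn [0.   0.01 0.02] yaw 95.48 pos [0.5469 0.0926 0.0436] F [ 0.5  0.  -4.2] w 51.7
```

View pics/s3c.png

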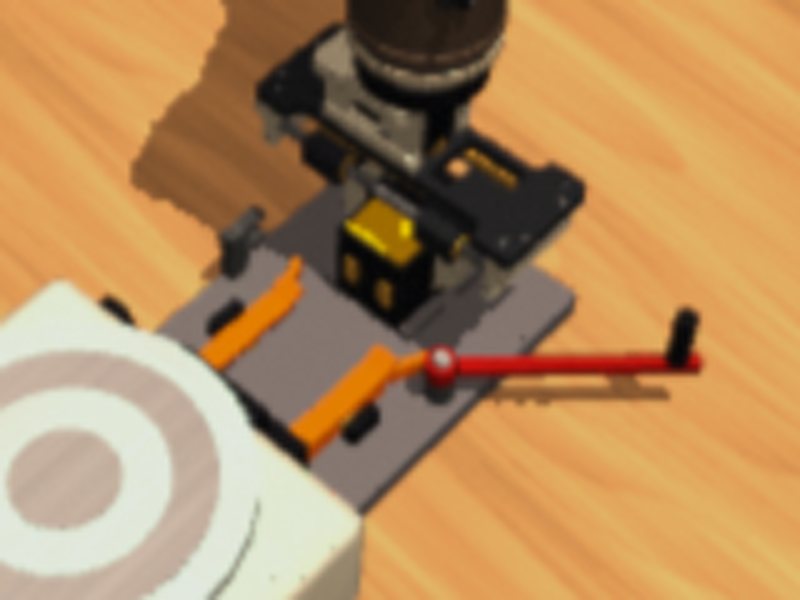

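```bash

python3 -m handwheel '[[-0.3,-0.02,0.04,0,0,0.02],[-0.5,0,0,0,0,0],[-0.5,0,0,0,0,0],[-0.5,0,0,0,0,0],[-0.4,0,0,0,0,0],[-0.4,0,0,0,0,0],[-0.2,0,0,0,0,0],[0,0,0,0,0,0]]'
python3 -c "
from h import *
plan(.651,.102,.0424,95.4);print(observe()['ft_torque'])"
```

```text
clock: 14.85
position: [0.6034, 0.0975, 0.0426]
ee_rot: [-0.148, 3.137, 0.0]
force: [1.2, 0.2, -5.0]
width: 0.565
gripper_force: 55.0
t 14.85 shift [-2.39 -0.    0.01] turn [0.   0.01 0.  ] yaw 95.4 pos [0.6034 0.0975 0.0426] F [ 1.2  0.2 -5. ] w 52.0
[-0.00515566 -0.00701515 -0.02615009]
```

```bash

python3 -m handwheel '[[-0.3,0,0.03,0,0,0],[-0.3,0,0.02,0,0,0],[-0.3,0,0,0,0,0],[-0.3,0,0,0,0,0],[-0.3,0,0,0,0,0],[-0.3,0,0,0,0,0],[-0.2,0,0,0,0,0],[0,0,0,0,0,0]]'
python3 -c "
from h import *
plan(.651,.102,.0424,95.4);print(observe()['ft_torque'])"
```

```text
clock: 15.52
position: [0.6432, 0.1012, 0.0424]
ee_rot: [-0.148, 3.137, 0.0]
force: [-0.7, -0.8, 5.3]
width: 0.563
gripper_force: 55.0
t 15.5167 shift [-0.39  0.   -0.  ] turn [ 0.    0.02 -0.  ] yaw 95.4 pos [0.6432 0.1012 0.0424] F [-0.7 -0.8  5.3] w 51.8
[-0.24460021  0.61916212 -0.04088578]
```

```bash

for i in 1; do python3 -m handwheel '[[-0.1,0,0,0,0,0],[-0.1,0,0,0,0,0],[-0.1,0,0,0,0,0],[0,0,0,0,0,0]]'; done
python3 -m handwheel '[[-0.05,0,0,0,0,0],[-0.05,0,0,0,0,0],[0,0,0,0,0,0]]'
python3 -m handwheel '[[-0.05,0,0,0,0,0],[-0.05,0,0,0,0,0],[0,0,0,0,0,0]]'
```

```text
clock: 15.85
position: [0.6496, 0.1017, 0.0424]
ee_rot: [-0.148, 3.136, 0.0]
force: [1.2, -1.4, 5.2]
width: 0.563
gripper_force: 55.0
clock: 16.1
position: [0.6498, 0.1017, 0.0424]
ee_rot: [0.148, -3.137, 0.0]
force: [-7.2, -2.0, 11.7]
width: 0.563
gripper_force: 55.0
clock: 16.35
position: [0.6504, 0.1018, 0.0424]
ee_rot: [0.148, -3.135, 0.0]
force: [-12.1, -2.2, 15.7]
width: 0.565
gripper_force: 55.0
```

```bash

python3 -m handwheel '[[-0.05,0,0,0,0,0],[-0.05,0,0,0,0,0],[0,0,0,0,0,0]]'
python3 -m handwheel '[[-0.05,0,0,0,0,0],[-0.05,0,0,0,0,0],[0,0,0,0,0,0]]'
```

```text
clock: 16.6
position: [0.6521, 0.1021, 0.0424]
ee_rot: [0.148, -3.134, 0.0]
force: [-12.3, -1.8, 16.9]
width: 0.563
gripper_force: 55.0
clock: 16.85
position: [0.6527, 0.1022, 0.0424]
ee_rot: [0.148, -3.132, 0.0]
force: [-17.4, -3.3, 22.9]
width: 0.563
gripper_force: 55.0
```

```bash

python3 -m handwheel '[[0,0,0,0,0,0],[0,0,0,0,0,0],[0,0,0,0,0,0],[0,0,0,0,0,0]]' 0.72
python3 -m handwheel '[[0,0,-0.5,0,0,0],[0,0,-1,0,0,0],[0,0,-1,0,0,0],[0,0,-1,0,0,0],[0,0,-1,0,0,0],[0,0,-1,0,0,0],[0,0,-1,0,0,0],[-0.5,0,-1,0,0,0]]'
python3 -m handwheel '[[-0.5,0,-1,0,0,0],[-0.5,0,-0.8,0,0,0],[0,0,0,0,0,0],[0,0,0,0,0,0]]'
python3 - <<'E'
from h import *
c=cam("wrist"); save(c,"w4.png"); np.savez("w4.npz",**{k:np.array(c[k]) for k in("fx","fy","cx","cy","position","R")})
for k,z in dict(pack=.02,pack_nose=.051,stop=.02,gate_hinge=.047,gate_knob=.094,catch=.047).items():
    for a in place_of(k,"wrist")[:1]:
        u,v=a["point"][0]*560,a["point"][1]*420
        print(k,round(a["score"],2),round(u),round(v),ray(c,u,v,z).round(4))
plan(.65,.102,.227,95.4)
E
```

```text
clock: 17.18
position: [0.6564, 0.1027, 0.0414]
ee_rot: [-0.149, 3.137, 0.0]
force: [0.0, 0.5, -0.1]
width: 0.714
gripper_force: 0.0
clock: 17.85
position: [0.665, 0.1034, 0.1935]
ee_rot: [0.148, -3.138, -0.0]
force: [0.2, -0.4, -0.7]
width: 0.722
gripper_force: 0.0
clock: 18.18
position: [0.6867, 0.1054, 0.2287]
ee_rot: [-0.148, 3.136, 0.0]
force: [-0.4, -0.3, 0.0]
width: 0.721
gripper_force: 0.0
pack 0.73 270 152 [0.6539 0.0992 0.02  ]
pack_nose 0.66 274 192 [0.6903 0.1059 0.051 ]
stop 0.95 274 191 [0.696  0.1069 0.02  ]
gate_hinge 0.93 343 97 [0.5927 0.1636 0.047 ]
catch 0.72 190 95 [0.6052 0.0175 0.047 ]
t 18.5333 shift [ 1.78  0.   -0.  ] turn [-0.   -0.02  0.  ] yaw 95.41 pos [0.6854 0.1053 0.2269] F [0.5 0.6 0.5] w 66.5
```

View pics/w4.png

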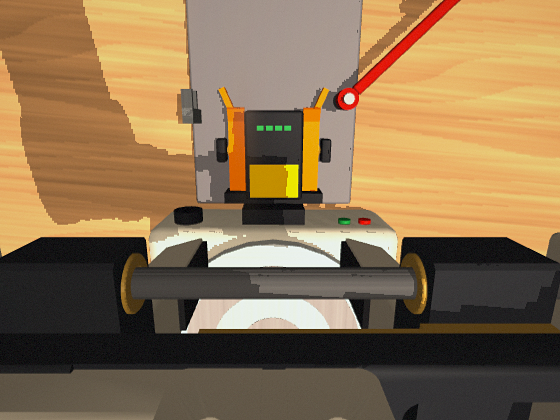

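```bash
python3 - <<'E'
from h import *
c={k:v for k,v in np.load("w4.npz").items()}
th=np.radians(5.4); e=np.array([np.cos(th),np.sin(th)]); f=np.array([-e[1],e[0]])
s=np.array([.651,.102])
bay=lambda u,v,z:[round(float(1e3*x),1) for x in((ray(c,u,v,z)[:2]-s)@e,(ray(c,u,v,z)[:2]-s)@f)]
for p,z in (((246,111),.082),((302,110),.082),((250,198),.082),((299,197),.082),((236,107),.036),((312,107),.036)): print(p,z,bay(*p,z))
im=cv2.imread("pics/w4.png")
print([tuple(im[r,262]) for r in range(190,206)]); print([tuple(im[r,285]) for r in range(104,116)])
cv2.imwrite("pics/w4c.png",cv2.resize(im[80:230,180:380],(800,600),interpolation=cv2.INTER_CUBIC))
E
```

```text
(246, 111) 0.082 [-38.0, -23.6]
(302, 110) 0.082 [-38.9, 24.8]
(250, 198) 0.082 [39.1, -21.5]
(299, 197) 0.082 [38.1, 23.7]
(236, 107) 0.036 [-43.1, -37.0]
(312, 107) 0.036 [-43.1, 38.4]
[(np.uint8(0), np.uint8(141), np.uint8(193)), (np.uint8(0), np.uint8(142), np.uint8(194)), (np.uint8(0), np.uint8(142), np.uint8(194)), (np.uint8(0), np.uint8(143), np.uint8(195)), (np.uint8(0), np.uint8(143), np.uint8(195)), (np.uint8(0), np.uint8(143), np.uint8(196)), (np.uint8(0), np.uint8(139), np.uint8(190)), (np.uint8(3), np.uint8(105), np.uint8(142)), (np.uint8(24), np.uint8(18), np.uint8(12)), (np.uint8(22), np.uint8(22), np.uint8(24)), (np.uint8(27), np.uint8(23), np.uint8(27)), (np.uint8(28), np.uint8(29), np.uint8(28)), (np.uint8(29), np.uint8(31), np.uint8(29)), (np.uint8(21), np.uint8(20), np.uint8(21)), (np.uint8(17), np.uint8(14), np.uint8(13)), (np.uint8(10), np.uint8(13), np.uint8(12))]
[(np.uint8(142), np.uint8(154), np.uint8(168)), (np.uint8(144), np.uint8(154), np.uint8(169)), (np.uint8(145), np.uint8(154), np.uint8(170)), (np.uint8(144), np.uint8(154), np.uint8(170)), (np.uint8(146), np.uint8(155), np.uint8(172)), (np.uint8(138), np.uint8(150), np.uint8(163)), (np.uint8(68), np.uint8(73), np.uint8(77)), (np.uint8(26), np.uint8(23), np.uint8(25)), (np.uint8(40), np.uint8(39), np.uint8(42)), (np.uint8(51), np.uint8(55), np.uint8(58)), (np.uint8(58), np.uint8(59), np.uint8(65)), (np.uint8(60), np.uint8(62), np.uint8(63))]
```

View pics/w4c.png

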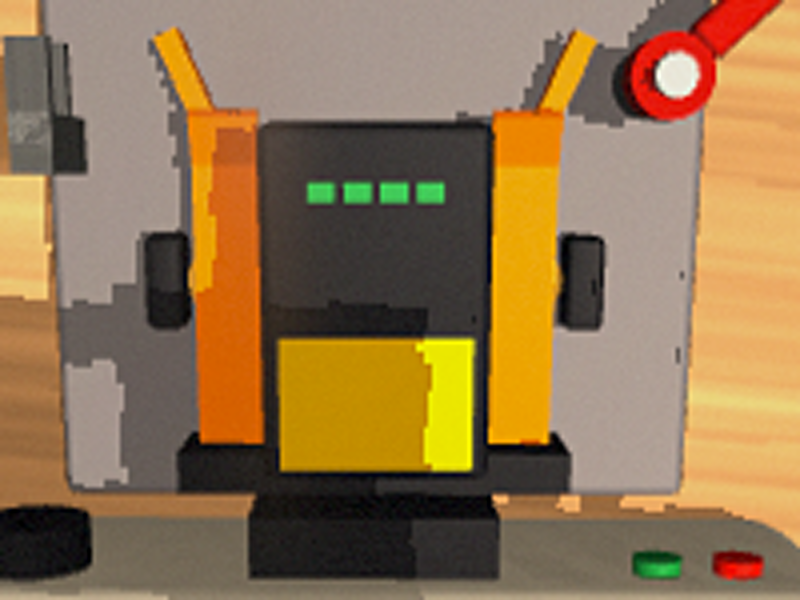

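```bash
python3 - <<'E'
from h import *
th=np.radians(5.4); e=np.array([np.cos(th),np.sin(th)]); f=np.array([-e[1],e[0]])
s=np.array([.651,.102])
for fn,pts in(("w4.npz",{"railstart":(236,107,.036),"bevelend":(236,121,.036),"railend":(238,190.5,.036),"rollerL0":(222,138.5,.036),"rollerL1":(222,161.5,.036),"tail":(274,110.5,.082),"nose":(274,198,.082),"hinge":(349,98,.055),"catchfront":(195,89,.058),"guidetip":(222,88,.036),"stoptopfront":(230,191,.036),"blockback":(274,203,.045),"flooredgeR":(352,203,.02)}),
  ("w2.npz",{"railstart":(213,119,.036),"bevelend":(213,132,.036),"railend":(219,202,.036),"stoptopfront":(230,197,.036),"flooredgeR":(333,209,.02)})):
    c={k:v for k,v in np.load(fn).items()}
    for k,(u,v,z) in pts.items():
        q=ray(c,u,v,z)[:2]-s; print(fn,k,(1e3*q@e).round(1),(1e3*q@f).round(1))
E
```

```text
w4.npz railstart -43.1 -37.0
w4.npz bevelend -29.6 -37.4
w4.npz railend 41.4 -37.2
w4.npz rollerL0 -12.4 -52.1
w4.npz rollerL1 10.9 -53.0
w4.npz tail -38.5 0.6
w4.npz nose 39.1 0.7
w4.npz hinge -50.5 70.6
w4.npz catchfront -58.1 -71.9
w4.npz guidetip -60.9 -50.3
w4.npz stoptopfront 41.9 -45.7
w4.npz blockback 52.7 0.7
w4.npz flooredgeR 58.7 87.6
w2.npz railstart -42.5 -37.1
w2.npz bevelend -29.9 -38.3
w2.npz railend 42.3 -39.0
w2.npz stoptopfront 37.6 -27.0
w2.npz flooredgeR 60.7 83.9
```

```bash

python3 -m handwheel '[[0.98,0.94,0,0,0,0],[0.98,0.94,0,0,0,0],[0.98,0.94,0,0,0,0],[0.98,0.94,0,0,0,0],[0.98,0.94,0,0,0,0],[0.98,0.94,0,0,0,0],[0.98,0.94,0,0,0,0],[0.98,0.94,0,0,0,0]]' >/dev/null
python3 -m handwheel '[[0.96,0.95,0,0,0,0],[0,0,0.5,0,0,0],[0,0,1,0,0,0],[0,0,1,0,0,0],[0,0,0.5,0,0,0],[0,0,0,0,0,0]]'
python3 -c "
from h import *
for n in('top','scene'):
    c=cam(n)
    for k,z in(('gate_knob',.094),('gate_hinge',.047)): print(n,k,[(a['score'],ray(c,a['point'][0]*560,a['point'][1]*420,z).round(4)) for a in place_of(k,n)[:1]])
plan(.4945,.2573,.066,95.4)"
```

```text
clock: 19.7
position: [0.4935, 0.2563, 0.1652]
ee_rot: [0.148, -3.134, 0.004]
force: [-0.4, -0.1, 0.3]
width: 0.719
gripper_force: 0.0
top gate_knob []
top gate_hinge [(0.94, array([0.5904, 0.165 , 0.047 ]))]
scene gate_knob [(0.54, array([0.4873, 0.2468, 0.094 ]))]
scene gate_hinge [(0.57, array([0.5865, 0.1682, 0.047 ]))]
t 20.0 shift [ 0.05 -0.02  5.13] turn [ 0.01  0.02 -0.  ] yaw 95.4 pos [0.4954 0.2576 0.1685] F [-0.3 -0.4  0.5] w 66.1
```

```bash

python3 -m handwheel '[[0,0,0.5,0,0,0],[0,0,1,0,0,0],[0,0,1,0,0,0],[0,0,1,0,0,0],[0,0,0.8,0,0,0],[0,0,0.5,0,0,0],[0,0,0.3,0,0,0],[0,0,0,0,0,0]]'
python3 -m handwheel '[[0,0,0,0,0,0],[0,0,0,0,0,0],[0,0,0,0,0,0],[0,0,0,0,0,0],[0,0,0,0,0,0],[0,0,0,0,0,0]]' 0 20
python3 -c "
from h import *
import numpy as np
plan(.4945,.2573,.066,95.4)
p=observe()['position'][:2]; d=p-np.array([.5946,.167]); print(np.hypot(*d),np.degrees(np.arctan2(d[1],d[0])))"
```

```text
clock: 20.67
position: [0.4943, 0.2571, 0.0645]
ee_rot: [0.148, -3.137, 0.001]
force: [0.8, -0.6, -0.2]
width: 0.719
gripper_force: 0.0
clock: 21.17
position: [0.4948, 0.2575, 0.0659]
ee_rot: [-0.148, 3.138, 0.001]
force: [0.6, 0.5, -0.6]
width: 0.339
gripper_force: 0.0
t 21.1667 shift [ 0.02 -0.01 -0.01] turn [0.   0.01 0.  ] yaw 95.42 pos [0.4948 0.2575 0.0659] F [ 0.6  0.5 -0.6] w 31.2
0.1347124083192915 137.77331952171184
```

```bash

python3 -m handwheel '[[0,0,0,0,0,0],[0,0,0,0,0,0],[0,0,0,0,0,0],[0,0,0,0,0,0],[0,0,0,0,0,0],[0,0,0,0,0,0]]' 0 20
python3 -c "
from h import *
import numpy as np
plan(.4945,.2573,.066,95.4)
h=np.array([.5946,.167]); M=R.from_rotvec(observe()['ee_rot']).as_matrix()
A=np.radians(np.linspace(137.8,275.4,25)); P=np.array([[h[0]+.135*np.cos(a),h[1]+.135*np.sin(a),.066] for a in A])
print(((np.diff(P,axis=0)@M)/.02).round(2)[:,:2].tolist())"
```

```text
clock: 21.67
position: [0.4953, 0.2569, 0.0656]
ee_rot: [-0.147, 3.137, -0.001]
force: [4.2, -4.1, 1.1]
width: 0.144
gripper_force: 20.0
t 21.6667 shift [ 0.04  0.02 -0.02] turn [-0.01  0.01 -0.01] yaw 95.38 pos [0.4953 0.2569 0.0656] F [ 4.2 -4.1  1.1] w 13.2
[[0.47, -0.48], [0.42, -0.52], [0.37, -0.56], [0.31, -0.6], [0.25, -0.63], [0.19, -0.65], [0.12, -0.66], [0.05, -0.67], [-0.01, -0.68], [-0.08, -0.67], [-0.15, -0.66], [-0.21, -0.64], [-0.28, -0.62], [-0.34, -0.59], [-0.39, -0.55], [-0.45, -0.51], [-0.49, -0.46], [-0.54, -0.41], [-0.58, -0.35], [-0.61, -0.29], [-0.63, -0.23], [-0.65, -0.17], [-0.67, -0.1], [-0.67, -0.03]]
```

```bash

python3 -m handwheel '[[0.47,-0.48,0,0,0,0],[0.42,-0.52,0,0,0,0],[0.37,-0.56,0,0,0,0],[0.31,-0.6,0,0,0,0],[0.25,-0.63,0,0,0,0],[0.19,-0.65,0,0,0,0],[0.12,-0.66,0,0,0,0],[0.05,-0.67,0,0,0,0]]'
python3 -c "
from h import *
import numpy as np
plan(.4945,.2573,.066,95.4)
p=observe()['position'][:2]; d=p-np.array([.5946,.167]); print(np.hypot(*d),np.degrees(np.arctan2(d[1],d[0])))"
```

```text
clock: 22.33
position: [0.4587, 0.1584, 0.0656]
ee_rot: [0.151, -3.136, -0.001]
force: [-2.5, 3.5, 2.1]
width: 0.15
gripper_force: 20.0
t 22.3333 shift [-2.26  4.75 -0.02] turn [ 0.01 -0.03  0.03] yaw 95.51 pos [0.4587 0.1584 0.0656] F [-2.5  3.5  2.1] w 13.8
0.13620294571437105 -176.38357033193185
```

Tracking well.

```bash

python3 -m handwheel '[[-0.01,-0.68,0,0,0,0],[-0.08,-0.67,0,0,0,0],[-0.15,-0.66,0,0,0,0],[-0.21,-0.64,0,0,0,0],[-0.28,-0.62,0,0,0,0],[-0.34,-0.59,0,0,0,0],[-0.39,-0.55,0,0,0,0],[-0.45,-0.51,0,0,0,0]]'
python3 -m handwheel '[[-0.49,-0.46,0,0,0,0],[-0.54,-0.41,0,0,0,0],[-0.58,-0.35,0,0,0,0],[-0.61,-0.29,0,0,0,0],[0,0,0,0,0,0]]'
python3 -c "
from h import *
import numpy as np
plan(.5946+.135*np.cos(np.radians(275.4)),.167+.135*np.sin(np.radians(275.4)),.066,95.4)
p=observe()['position'][:2]; d=p-np.array([.5946,.167]); print(np.hypot(*d),np.degrees(np.arctan2(d[1],d[0])))"
```

```text
clock: 23.0
position: [0.507, 0.0636, 0.0657]
ee_rot: [0.149, -3.137, -0.001]
force: [-1.3, 3.1, 4.8]
width: 0.148
gripper_force: 20.0
clock: 23.42
position: [0.5574, 0.0371, 0.0657]
ee_rot: [-0.146, 3.136, -0.0]
force: [-0.2, 0.6, 5.6]
width: 0.145
gripper_force: 20.0
t 23.4167 shift [-2.46 -0.46 -0.01] turn [-0.    0.03 -0.01] yaw 95.34 pos [0.5574 0.0371 0.0657] F [-0.2  0.6  5.6] w 13.3
0.13513535639886765 -105.97330684579042
```

```bash

python3 -m handwheel '[[-0.5,-0.16,0,0,0,0],[-0.5,-0.14,0,0,0,0],[-0.5,-0.1,0,0,0,0],[-0.4,-0.04,0,0,0,0],[-0.3,-0.02,0,0,0,0],[-0.2,0,0,0,0,0],[0,0,0,0,0,0]]' - 35
python3 -m handwheel '[[-0.1,0,0,0,0,0],[-0.1,0,0,0,0,0],[0,0,0,0,0,0]]'
python3 -c "
from h import *
import numpy as np
plan(.5946+.135*np.cos(np.radians(275.4)),.167+.135*np.sin(np.radians(275.4)),.066,95.4)
p=observe()['position'][:2]; d=p-np.array([.5946,.167]); print(np.hypot(*d),np.degrees(np.arctan2(d[1],d[0])))"
```

```text
clock: 24.0
position: [0.6039, 0.0323, 0.0657]
ee_rot: [-0.147, 3.138, -0.002]
force: [-0.6, -0.7, 6.6]
width: 0.141
gripper_force: 35.0
clock: 24.25
position: [0.6071, 0.0325, 0.0658]
ee_rot: [0.147, -3.138, 0.002]
force: [-1.3, -2.1, 5.8]
width: 0.143
gripper_force: 35.0
t 24.25 shift [-0.01  0.   -0.01] turn [-0.02 -0.01 -0.  ] yaw 95.38 pos [0.6071 0.0325 0.0658] F [-1.3 -2.1  5.8] w 13.2
0.13509766544286128 -84.67101094810653
```

```bash

python3 -m handwheel '[[-0.08,0,0,0,0,0],[-0.07,0.01,0,0,0,0],[0,0,0,0,0,0]]'
python3 -m handwheel '[[-0.08,0,0,0,0,0],[-0.07,0.01,0,0,0,0],[0,0,0,0,0,0]]'
```

```text
clock: 24.5
position: [0.6094, 0.0327, 0.0657]
ee_rot: [0.147, -3.136, 0.002]
force: [-5.1, -4.0, 9.1]
width: 0.143
gripper_force: 35.0
clock: 24.75
position: [0.6096, 0.0327, 0.0655]
ee_rot: [0.146, -3.131, 0.003]
force: [-13.9, -4.9, 17.2]
width: 0.146
gripper_force: 35.0
```

```bash

python3 -m handwheel '[[-0.08,0,0,0,0,0],[-0.07,0,0,0,0,0],[0,0,0,0,0,0]]'
python3 -m handwheel '[[-0.08,0,0,0,0,0],[0,0,0,0,0,0],[0,0,0,0,0,0]]'
```

```text
clock: 25.0
position: [0.6099, 0.0326, 0.0653]
ee_rot: [0.145, -3.126, 0.003]
force: [-22.8, -4.4, 26.0]
width: 0.143
gripper_force: 35.0
clock: 25.25
position: [0.61, 0.0326, 0.0652]
ee_rot: [0.145, -3.124, 0.003]
force: [-27.5, -5.2, 30.6]
width: 0.145
gripper_force: 35.0
```

```bash

python3 -m handwheel '[[0.12,0,0,0,0,0],[0.12,0,0,0,0,0],[0,0,0,0,0,0]]'
python3 -m handwheel '[[0,0,0,0,0,0],[0,0,0,0,0,0],[0,0,0,0,0,0],[0,0,0,0,0,0]]' 0.32
python3 -m handwheel '[[0,0,-0.3,0,0,0],[0,0,-0.7,0,0,0],[0,0,-1,0,0,0],[0,0,-1,0,0,0],[0,0,-1,0,0,0],[0,0,-1,0,0,0],[0,0,-1,0,0,0],[0,0,-1,0,0,0]]'
python3 -m handwheel '[[-1,0,0,0,0,0],[-1,0.5,0,0,0,0],[-1,1,0,0,0,0],[-0.5,1,0,0,0,0],[0,1,0,0,0,0],[0,0,0,0,0,0],[0,0,0,0,0,0]]'
python3 - <<'E'
from h import *
c=cam("wrist"); save(c,"w5.png")
th=np.radians(5.4); e=np.array([np.cos(th),np.sin(th)]); f=np.array([-e[1],e[0]]); s=np.array([.651,.102])
for k,z in dict(pack=.02,pack_nose=.051,gate_hinge=.047,gate_knob=.094,catch=.047).items():
    for a in place_of(k,"wrist")[:1]:
        q=ray(c,a["point"][0]*560,a["point"][1]*420,z)[:2]-s; print(k,round(a["score"],2),np.round(a["point"]*np.array([560,420])),(1e3*q@e).round(1),(1e3*q@f).round(1))
im=cv2.imread("pics/w5.png"); 
cv2.imwrite("pics/w5c.png",cv2.resize(im[30:235,150:423],(800,600),interpolation=cv2.INTER_CUBIC))
E
```

```text
clock: 25.5
position: [0.6097, 0.0327, 0.0655]
ee_rot: [0.146, -3.133, 0.003]
force: [-11.4, -4.2, 14.2]
width: 0.142
gripper_force: 35.0
clock: 25.83
position: [0.6131, 0.0348, 0.0653]
ee_rot: [0.148, -3.138, -0.0]
force: [-0.3, 0.4, -0.3]
width: 0.314
gripper_force: 0.0
clock: 26.5
position: [0.613, 0.0348, 0.2069]
ee_rot: [-0.148, 3.138, 0.0]
force: [-0.4, -0.1, -0.7]
width: 0.322
gripper_force: 0.0
clock: 27.08
position: [0.6758, 0.1129, 0.2055]
ee_rot: [0.153, -3.137, -0.001]
force: [0.5, -0.8, -0.6]
width: 0.32
gripper_force: 0.0
pack 0.65 [261. 165.] 2.8 -4.1
pack_nose 0.88 [265. 209.] 40.9 1.2
gate_hinge 0.9 [341. 111.] -48.8 69.5
gate_knob 0.94 [177. 107.] -50.1 -65.2
catch 0.7 [176. 108.] -50.9 -79.1
```

View pics/w5c.png

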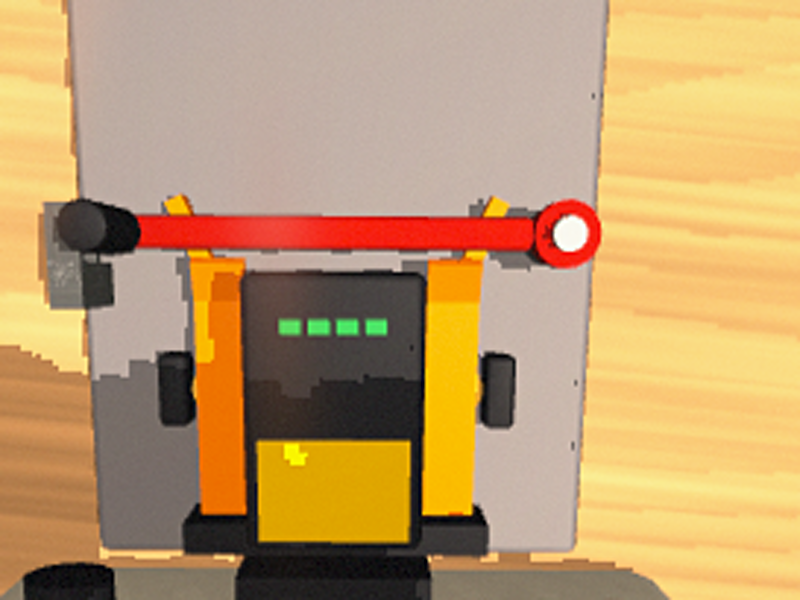

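The picture shows the gate straight across the pack's tail, with its end in the catch: the knob measures (-50, -65) mm in bay axes, as it should when closed. The pack is between the rails against the seat. The arm is clear, so I'm handing in.

```bash
python3 -c "
from cell import *
print(sign_off())"
```

```text
the job is handed in; nothing more can be done
None
```

The pack is home in the bay, the gate is shut in its catch and released, the arm touched nothing else that I saw, and the job was handed in at about 27 s.

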